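Stow the spacer tubes heavy end down in the sloping rack

TASK

Put all three square aluminium spacer tubes into the sloping rack, one in each place, each lying straight along its rib with its heavy end down at the stop, and let go. They look the same at both ends, so feel for the heavy end: the rib carries only the lower third, and a tube put in light end down tips off the back. Leave the wheel stand, puller and toe stop where they are.

Things in the scene. Friction and masses are not known exactly. Their poses are not given: they have to be found in the camera images.
- tube1: Square aluminium tube 150 x 32 x 32 mm, about 0.27 kg, identical flush black end caps, lying flat at the start. Origin at its centre, x along it; x says nothing of the weight: a stack of steel spacers (0.2 kg) is shut unseen in one end or the other, at random, so it balances about 29 mm from mid-length towards the heavy end; held level at mid-length it twists the grip by about 0.08 N m.
- tube2: Square aluminium tube 150 x 32 x 32 mm, about 0.27 kg, identical flush black end caps, lying flat at the start. Origin at its centre, x along it; x says nothing of the weight: a stack of steel spacers (0.2 kg) is shut unseen in one end or the other, at random, so it balances about 29 mm from mid-length towards the heavy end; held level at mid-length it twists the grip by about 0.08 N m.
- tube3: Square aluminium tube 150 x 32 x 32 mm, about 0.27 kg, identical flush black end caps, lying flat at the start. Origin at its centre, x along it; x says nothing of the weight: a stack of steel spacers (0.2 kg) is shut unseen in one end or the other, at random, so it balances about 29 mm from mid-length towards the heavy end; held level at mid-length it twists the grip by about 0.08 N m.
- bed: Top of the fixed dark steel rack, sloping 25 degrees from level. x up the slope, y level across the 3 places, z square out of it; origin in the middle place where rib and stop meet, 50 mm above the counter. Each place: a rib 16 wide, top at z=0, from the stop (x=0) to x=55 mm, where it ends free, so it carries only a tube's lower third. Nothing stands above. A tool square to it leans 25 degrees off vertical.
- place1 (a point): Centre of a tube seated in place 1 of 3: -75 mm along the bed's y, 75 mm up the slope from the stop, 16 mm above the rib top; axes as the bed's. The stop is 48 wide and stands 24 mm above the rib; beside the rib, up to 30 mm from the stop, two cheeks 38 mm apart (inside) stand 16 mm above its top; higher up there is free room for fingers on both sides.
- place2 (a point): Centre of a tube seated in place 2 of 3: 0 mm along the bed's y, 75 mm up the slope from the stop, 16 mm above the rib top; axes as the bed's. The stop is 48 wide and stands 24 mm above the rib; beside the rib, up to 30 mm from the stop, two cheeks 38 mm apart (inside) stand 16 mm above its top; higher up there is free room for fingers on both sides.
- place3 (a point): Centre of a tube seated in place 3 of 3: 75 mm along the bed's y, 75 mm up the slope from the stop, 16 mm above the rib top; axes as the bed's. The stop is 48 wide and stands 24 mm above the rib; beside the rib, up to 30 mm from the stop, two cheeks 38 mm apart (inside) stand 16 mm above its top; higher up there is free room for fingers on both sides.
- wheel_stand: Bystander: aluminium stand 75 x 220 x 78 mm with three mint-green skate wheels on a rod. Origin under its centre.
- puller: Bystander: red plastic T-handled bearing puller, about 130 x 70 x 22 mm, lying. Origin under its centre.
- toe_stop: Bystander: black toe stop, 50 mm across, 55 high, standing stem up. Origin under its centre.
There are look-alikes about, which are no part of the job. Leave any blue look-alike of the tube2 alone.

How it is judged (in metres and radians):
At the end, for the whole second after the job is handed in: Each of the three tubes lies at rest in a place of the rack: its centre within 12 mm of that place's seated-centre point, its length within 0.10 rad of the slope line, not touched by the fingers. (Light end down it cannot stay there.) (angle between the x axis of each of tube1, tube2, tube3 and the x axis of bed, either way round below 0.1 rad and (distance between tube1 and place1 below 0.012 m or distance between tube1 and place2 below 0.012 m or distance between tube1 and place3 below 0.012 m) and linear speed of each of tube1, tube2, tube3 below 0.02 m/s and contact force between each of tube1, tube2, tube3 and the fingers below 0.05 N and (distance between tube2 and place1 below 0.012 m or distance between tube2 and place2 below 0.012 m or distance between tube2 and place3 below 0.012 m) and (distance between tube3 and place1 below 0.012 m or distance between tube3 and place2 below 0.012 m or distance between tube3 and place3 below 0.012 m)).
It fails at once if The wheel stand is shifted by more than 20 mm (distance of wheel_stand from where it was at the start of the episode above 0.02 m).
It fails at once if The puller is shifted by more than 20 mm (distance of puller from where it was at the start of the episode above 0.02 m).
It fails at once if The toe stop is shifted by more than 20 mm (distance of toe_stop from where it was at the start of the episode above 0.02 m).
It also fails if it takes over 72 s, if anything falls off the work surface, if the arm or the gripper's body presses on something with over 40 N, if the wrist force passes 120 N, or if a joint passes its speed limit or range.

ROBOT

A 6-joint arm with a two-finger parallel gripper is mounted at the origin on the work surface. World frame = base frame: x ahead of the robot, y to its left, z up, the work surface at z = 0. Lengths are in mm, angles in rad, forces in N, time in s.
With the tool pointing down it reaches from about 300 to 850 mm from the base axis. Payload 5.4 kg.
Tool frame: the origin (TCP) lies midway between the tips of the shut fingers; the grasp point (between the pads) lies r.pinch_z behind it (r.pinch_z is the distance from the TCP to the grasp point, in mm); z points along the fingers, y is the direction in which the jaws open and shut (so a half turn about z gives the same grasp; the last joint's range is limited). The gripper opens to 85 mm and grips with 20 to 120 N. Pads are 22 mm wide; open, the fingers measure 114 mm over their backs; the gripper's body (76 mm by 85 mm) begins 54 mm behind the grasp point. The pads swing forward as they close: fully open they stand 13 mm farther back than shut.
Start: joints at [1.077, 0.158, 1.597, -0, 1.386, -0.21], TCP at [161.014, 551.979, 231.299] pointing down, gripper open.
Joint ranges: [-2.91, 2.91], [-0.94, 2.29], [0.18, 2.7], [-1.29, 4.43], [0.17, 2.64], [-3, 3]. Speed limits (rad/s): [2.57, 2.57, 3.14, 3.14, 3.14, 3.14].

INTERFACE

Orientations are given as a unit quaternion [x, y, z, w].
In Python, from station import status, capture, camera_info, finish_job, r gives the robot as it stands.
- The arm moves only by the tool move_arm, never from a script. Its argument "moves" is a list of rows, each an object with "xyz": the shift along the tool's x, y, z in cm, a list of three; "angular": the turn, a rotation vector about the tool's x, y, z in rad, a list of three; "gripper": the closure, from 0 (fully open) to 1 (shut). A call has 1 to 10 rows; each row is the pose to reach, as a shift and turn from the pose commanded when the call began, along the tool's axes at that moment; what a row does not reach only later rows make up. A row lasts 1/10 s, in which the tool goes at most 50 mm and 8.59 degrees, less where a joint would pass 70% of its speed; a pose out of reach is approached as far as the arm can. A call with a gripper value outside its range is refused whole. The fingers move at their own pace and stop on an object; "grip_force" is the grip in N (left out, the last holds). Time passes only in rows, so rows that repeat a pose let the fingers close. It gives the time, the measured TCP pose, the force and the opening at its end, in the units of the state.
- status.state(): the state, without advancing time (a new reading comes with each control period).
- capture(name): name is "scene" or "top" or "wrist"; returns the picture (420x560x3 uint8, red, green, blue); there is no depth.
- camera_info(name): a dict with "fx", "fy", "cx", "cy" (pixels), "position" and "attitude" of the camera in the world. Camera axes: x right, y up, looking along -z (the intrinsics and any distortion apply to the point x, -y, -z); pixel columns grow to the right and rows downward; lengths in mm; the calibration is good to about 2 mm. A picture is of the moment at which its call begins: read the wrist's pose just before it. camera_info takes no time and is no camera call; for the wrist camera it gives the pose at the moment of the call.
- finish_job(): hands the job in, once; it reports no verdict.
The state is a dict: "time": time; "qpos": joint angles; "qvel": joint speeds; "joint_torque": joint torques, N m; "ee_pos": TCP position; "ee_rot": TCP orientation; "wrist_force": force on the tool from outside, world axes, zero at the start; "moment": the same for the moment, N m; "grip_width": finger opening in mm.
Only numpy, scipy, OpenCV 4.12 (cv2) and the standard library are available. Lean on these libraries where they do the work, as an engineer would, in place of code of your own. Each camera call takes 0.05 s, during which the arm holds its last target. There are 200 camera calls.

## Working session

There is one attempt and no reset: what is moved stays moved. The work goes in short steps, Python scripts to look and compute and a tool call to move; the robot and the scene stay as the last step left them, time stands still between calls to the robot, and variables do not carry over. Pictures are saved under pics/ and viewed, about 8 in all and at most 12, crops included, and the job is handed in when it is done.

Besides the shell and the picture viewer there is one more tool, called after "Call:" by a JSON object that holds its "method" and its "body". move_arm: Moves the arm, as the interface text tells. Its arguments: {"type":"object","properties":{"moves":{"type":"array"},"grip_force":{"type":"number"}},"required":["moves"]}

```bash
ls; mkdir -p pics
python3 - <<'E'
from station import *
import cv2
print(status.state()); print(r.pinch_z)
for n in ["scene","top","wrist"]:
    print(n,camera_info(n)); cv2.imwrite(f"pics/{n}0.png",cv2.cvtColor(capture(n),cv2.COLOR_RGB2BGR))
E
```

```text
pics
{'time': 0.0, 'qpos': array([ 1.07691999e+00,  1.59073246e-01,  1.59823041e+00,  3.08193384e-06,
        1.38619129e+00, -2.10070186e-01]), 'qvel': array([-1.13258826e-03,  2.85288356e-04,  3.45254132e-05,  5.59780776e-04,
       -4.37914103e-04, -8.20292122e-04]), 'joint_torque': array([ 1.14319479e-03, -3.95993793e+01, -3.31434381e+01, -2.68923316e-05,
        8.21258262e-03,  1.32095585e-05]), 'ee_pos': array([160.72013282, 551.45957898, 230.30421454]), 'ee_rot': array([ 1.41427534e-01,  9.89948154e-01, -8.92311077e-04, -3.29329214e-04]), 'wrist_force': array([ 0.16077748, -0.52161349,  0.39675216]), 'moment': array([-0.00990806, -0.02367829, -0.01652184]), 'grip_width': 84.95248410856034}
18.700000000000003
scene {'fx': 501.6104477227335, 'fy': 501.6104477227335, 'cx': 277.40740802200975, 'cy': 210.6531452287046, 'position': array([1087.76312497, -608.08398361, 1175.45164936]), 'attitude': array([0.29614893, 0.11091177, 0.31298477, 0.89556402])}
top {'fx': 379.52813934145325, 'fy': 379.52813934145325, 'cx': 282.3791011622277, 'cy': 206.66598785619016, 'position': array([ 364.48467413,   14.0739066 , 1069.54285681]), 'attitude': array([-0.05387118,  0.07280914,  0.71172207, -0.69659774])}
wrist {'fx': 291.0937196103679, 'fy': 291.0937196103679, 'cx': 282.3818726503146, 'cy': 207.44770231647317, 'position': array([ 81.73099914, 574.74040184, 373.63703952]), 'attitude': array([-0.12930135, -0.09682184,  0.59209506,  0.78951259])}
```

View pics/top0.png

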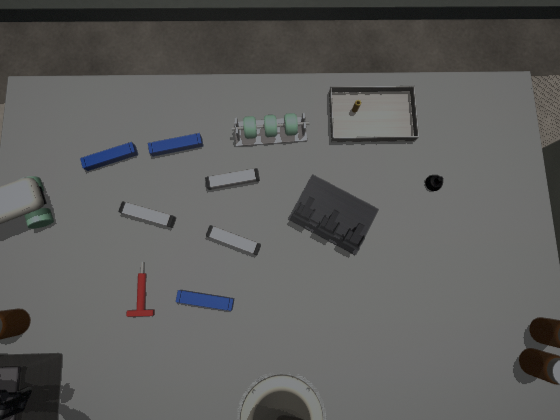

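View pics/scene0.png

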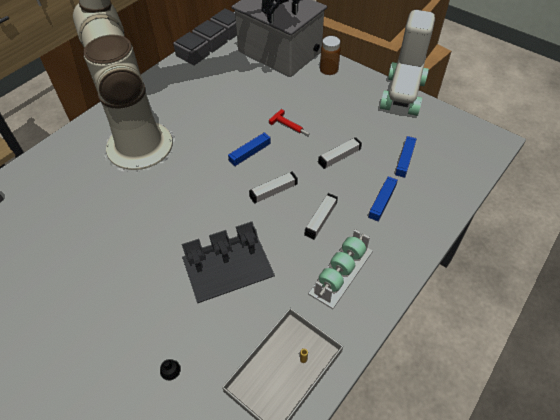

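Top view: white tubes near (147,215), (232,179) and (233,240). The rack is at (333,215), with its stops along the lower-left edge. The blue look-alikes are separate from the tubes. I'll zoom on the rack and measure the tubes.

```bash
cat > h.py <<'E'
import numpy as np, cv2
from scipy.spatial.transform import Rotation as R
from station import *
def proj(ci,P):
    P=np.atleast_2d(P); c=R.from_quat(ci['attitude']).inv().apply(P-ci['position'])
    return np.c_[ci['cx']+ci['fx']*c[:,0]/-c[:,2], ci['cy']+ci['fy']*-c[:,1]/-c[:,2]]
def ray(ci,uv,z):
    uv=np.atleast_2d(uv).astype(float)
    d=np.c_[(uv[:,0]-ci['cx'])/ci['fx'],-(uv[:,1]-ci['cy'])/ci['fy'],-np.ones(len(uv))]
    d=R.from_quat(ci['attitude']).apply(d); p=ci['position']
    return p+d*((z-p[2])/d[:,2])[:,None]
E
python3 - <<'E'
from h import *
t=cv2.imread('pics/top0.png'); s=cv2.imread('pics/scene0.png')
a=cv2.resize(t[165:265,280:390],None,fx=3.6,fy=3.6,interpolation=cv2.INTER_CUBIC)
b=cv2.resize(s[215:305,175:285],None,fx=3.6,fy=3.6,interpolation=cv2.INTER_CUBIC)
h=max(a.shape[0],b.shape[0]); o=np.zeros((h,792,3),np.uint8); o[:a.shape[0],:396]=a;o[:b.shape[0],396:]=b
o=cv2.convertScaleAbs(o,alpha=2.2,beta=10)
cv2.imwrite('pics/rack.png',o)
for n,img,cs in [('top',t,[(147,215),(232,179),(233,240)]),('scene',s,[(340,153),(321,215),(274,187)])]:
    ci=camera_info(n)
    g=img.astype(int); 
    m=((g.min(2)>120)).astype(np.uint8)
    k,l,st,ce=cv2.connectedComponentsWithStats(m)
    for c in cs:
        i=l[c[1],c[0]]
        if i==0: print('none',img[c[1],c[0]]);continue
        ys,xs=np.nonzero(l==i); q=np.c_[xs,ys].astype(np.float32)
        rc=cv2.minAreaRect(q); w=ray(ci,cv2.boxPoints(rc),32 if n=='top' else 28)
        ctr=ray(ci,[rc[0]],32 if n=='top' else 24)[0]
        e=[w[1]-w[0],w[2]-w[1]]; L=max(e,key=np.linalg.norm)
        print(n,c,st[i][4],rc,ctr.round(1),[np.linalg.norm(x).round(1) for x in e],np.degrees(np.arctan2(L[1],L[0])).round(1))
E
```

```text
top (147, 215) 503 ((145.53773498535156, 213.367919921875), (46.01578903198242, 10.851484298706055), 15.945394515991211) [540.9 360.1  32. ] [np.float64(29.8), np.float64(127.8)] -107.2
top (232, 179) 475 ((231.78858947753906, 177.30203247070312), (10.36919116973877, 45.589683532714844), 79.99201965332031) [638.9 124.1  32. ] [np.float64(127.7), np.float64(30.2)] -80.6
top (233, 240) 514 ((232.82191467285156, 239.3082275390625), (46.465335845947266, 11.001867294311523), 20.556045532226562) [464.5 121.3  32. ] [np.float64(29.9), np.float64(127.6)] -111.7
scene (340, 153) 136874 ((279.5, 219.5), (399.0, 559.0), 90.0) [559.3  34.7  24. ] [np.float64(2236.2), np.float64(1581.4)] 37.6
scene (321, 215) 136874 ((279.5, 219.5), (399.0, 559.0), 90.0) [559.3  34.7  24. ] [np.float64(2236.2), np.float64(1581.4)] 37.6
scene (274, 187) 136874 ((279.5, 219.5), (399.0, 559.0), 90.0) [559.3  34.7  24. ] [np.float64(2236.2), np.float64(1581.4)] 37.6
```

View pics/rack.png

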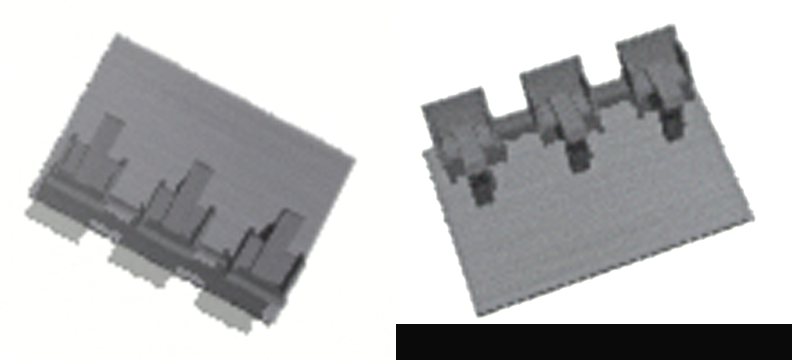

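Crop: the bed's up-slope direction points away from the robot, about -28° yaw. Rib ends are at crop (112,117), (202,165), (294,212). In the scene view the stop-top corners are clear. I'll fit the bed pose and overlay it.

Run:
```python
from h import *
from scipy.optimize import least_squares
ct,cs=camera_info('top'),camera_info('scene')
A=lambda uv:np.array([280,165])+(np.array(uv)+.5)/3.6-.5
B=lambda uv:np.array([175-110,215])+(np.array(uv)+.5)/3.6-.5
top=A([(101,113),(122,122),(192,160),(212,170),(283,208),(305,216)])
tp=np.array([(55,83,0),(55,67,0),(55,8,0),(55,-8,0),(55,-67,0),(55,-83,0)],float)
sc=B([(423,106),(482,89),(522,73),(580,57),(617,43),(675,27)])
def bed(p): return R.from_euler('ZY',[p[2],-np.radians(25)])
def res(p):
    b=bed(p); o=[p[0],p[1],50]
    sp=np.array([(-p[3],y,24) for y in(-99,-51,-24,24,51,99)])
    return np.r_[proj(ct,b.apply(tp)+o)-top, proj(cs,b.apply(sp)+o)-sc].ravel()
f=least_squares(res,[490,-90,-.48,8])
print(f.x.round(3)); print(f.fun.reshape(-1,2).round(1))
p=f.x;b=bed(p)
t=cv2.resize(cv2.imread('pics/top0.png')[165:265,280:390],None,fx=3.6,fy=3.6,interpolation=cv2.INTER_CUBIC)
s=cv2.resize(cv2.imread('pics/scene0.png')[215:305,175:285],None,fx=3.6,fy=3.6,interpolation=cv2.INTER_CUBIC)
o=np.zeros((360,792,3),np.uint8); o[:,:396]=t;o[:324,396:]=s
o=cv2.convertScaleAbs(o,alpha=2.2,beta=10)
for ci,off,dx in[(ct,(280,165),0),(cs,(175,215),396)]:
  for y in(-75,0,75):
    for poly,c in[([(0,y-8,0),(55,y-8,0),(55,y+8,0),(0,y+8,0)],(0,0,255)),([(0,y-24,0),(0,y-24,24),(0,y+24,24),(0,y+24,0)],(0,255,0)),
       ([(0,y-19,16),(30,y-19,16)],(255,255,0)),([(0,y+19,16),(30,y+19,16)],(255,255,0))]:
      q=(proj(ci,b.apply(np.array(poly,float))+[p[0],p[1],50])-off+.5)*3.6-.5+[dx,0]
      cv2.polylines(o,[q.round().astype(int)],True,c,1)
cv2.imwrite('pics/ov.png',o)
```

```text
[ 488.507 -133.351   -0.512    1.226]
[[ 0.7 -0. ]
 [ 0.1  0.3]
 [ 0.3 -0.1]
 [ 0.1 -0. ]
 [ 0.1 -0.3]
 [-0.6  0.3]
 [-0.4  0.6]
 [ 0.8 -0.5]
 [-0.5  0.7]
 [ 0.5 -0.5]
 [-0.2  0.2]
 [ 0.4 -0.9]]
```

View pics/ov.png

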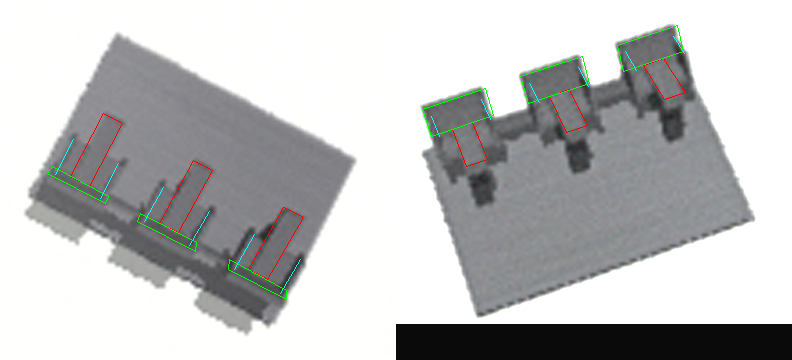

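Overlay agrees within about 1 px: bed origin ≈ (488.5, -133.4, 50), yaw -29.3°. Next is a planner helper, then the approach to the first tube.

```bash
cat >> h.py <<'E'
BO=np.array([488.5,-133.4,50.]); BY=-0.512
BR=R.from_euler('ZY',[BY,-np.radians(25)])
def down(psi): # tool down, tool x at yaw psi (deg)
    return R.from_euler('Z',psi,degrees=True)*R.from_euler('x',180,degrees=True)
def placeR(s): # s=-1: tool x down the slope (heavy at +x tool), +1: up
    q=R.from_euler('x',180,degrees=True)
    return BR*(q if s>0 else R.from_euler('z',180,degrees=True)*q)
def rowto(P,Q):
    st=status.state(); r0=R.from_quat(st['ee_rot'])
    print('t',round(st['time'],2),'xyz cm',(r0.inv().apply(np.array(P)-st['ee_pos'])/10).round(2),'ang',(r0.inv()*Q).as_rotvec().round(3))
def wtube(near,zt=32,name='wrist',save=None):
    ci=camera_info(name); im=capture(name)
    if save: cv2.imwrite(save,im[:,:,::-1])
    m=(im.min(2)>130).astype(np.uint8)
    k,l,st,ce=cv2.connectedComponentsWithStats(m)
    print('expected px',proj(ci,[[*near,zt]]).round(0))
    for i in range(1,k):
        if 300<st[i][4]<30000:
            ys,xs=np.nonzero(l==i); rc=cv2.minAreaRect(np.c_[xs,ys].astype(np.float32))
            w=ray(ci,cv2.boxPoints(rc),zt)
            e=[w[1]-w[0],w[2]-w[1]]; L=max(e,key=np.linalg.norm)
            c=w.mean(0)
            print(i,st[i][:5],c.round(1),[np.linalg.norm(x).round(1) for x in e],(np.degrees(np.arctan2(L[1],L[0]))%180).round(1))
E
python3 -c "
from h import *
rowto([541,360,140],down(72.8))"
```

```text
t 0.15 xyz cm [-41.86  -7.73   9.05] ang [-1.000e-03  1.000e-03  1.587e+00]
```

Call:
{"method": "move_arm", "body": {"moves": [{"xyz":[-41.9,-7.7,4],"angular":[0,0,1.587],"gripper":0},{"xyz":[-41.9,-7.7,4],"angular":[0,0,1.587],"gripper":0},{"xyz":[-41.9,-7.7,4],"angular":[0,0,1.587],"gripper":0},{"xyz":[-41.9,-7.7,4],"angular":[0,0,1.587],"gripper":0},{"xyz":[-41.9,-7.7,4],"angular":[0,0,1.587],"gripper":0},{"xyz":[-41.9,-7.7,9],"angular":[0,0,1.587],"gripper":0},{"xyz":[-41.9,-7.7,9],"angular":[0,0,1.587],"gripper":0},{"xyz":[-41.9,-7.7,9],"angular":[0,0,1.587],"gripper":0},{"xyz":[-41.9,-7.7,9],"angular":[0,0,1.587],"gripper":0},{"xyz":[-41.9,-7.7,9],"angular":[0,0,1.587],"gripper":0}], "grip_force": 60}}

```text
time: 1.15
ee_pos: [544.1, 356.8, 137.9]
ee_rot: [0.782, 0.624, -0.002, 0.0]
wrist_force: [-1.0, 0.4, 0.5]
grip_width: 85.5
```

```bash
python3 -c "
from h import *
rowto([541,360,140],down(72.8))
wtube([541,360],save='pics/w1.png')"
```

```text
t 1.15 xyz cm [ 0.24 -0.37 -0.21] ang [-0.002  0.003  0.076]
expected px [[279. 203.]]
1 [265 128  37  36 995] [555.5 408.4  32. ] [np.float64(28.6), np.float64(29.7)] 163.2
3 [ 259  192   37   74 2229] [532.9 335.1  32. ] [np.float64(73.1), np.float64(29.5)] 71.9
```

View pics/w1.png

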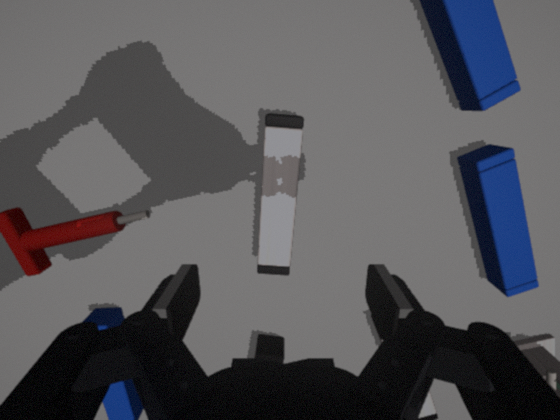

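The wrist view shows the tube with a shadow across it, which split the mask. Cap outer edges are near (285,115) and (274,267).

```bash
sed -i 's/im.min(2)>130/(im.min(2)>95)\&(im.max(2)>im.mean((0,1)).max()+12)/' h.py; python3 -c "
from h import *
ci=camera_info('wrist')
w=ray(ci,[(285.5,115),(274,267)],32); print(w,w.mean(0),np.linalg.norm(w[0]-w[1]))
d=w[0]-w[1];print(np.degrees(np.arctan2(d[1],d[0])))
rowto([541,360,140],down(72.5))
im=cv2.imread('pics/w1.png');print(im[180,282],im[140,282],im[230,230])
"
```

```text
[[562.30437941 433.93108976  32.        ]
 [519.90221341 298.84542343  32.        ]] [541.10329641 366.38825659  32.        ] 141.58418318957382
72.57339975170703
t 1.2 xyz cm [ 0.11 -0.2  -0.11] ang [-0.003  0.002  0.077]
[112 111 115] [148 144 144] [120 120 121]
```

Call:
{"method": "move_arm", "body": {"moves": [{"xyz":[0.2,-0.1,5],"angular":[0,0,0.08],"gripper":0.3},{"xyz":[0.2,-0.1,8],"angular":[0,0,0.08],"gripper":0.3},{"xyz":[0.2,-0.1,10],"angular":[0,0,0.08],"gripper":0.3},{"xyz":[0.2,-0.1,10],"angular":[0,0,0.08],"gripper":0.3}]}}

```text
time: 1.6
ee_pos: [537.7, 362.1, 37.3]
ee_rot: [0.802, 0.598, -0.004, -0.001]
wrist_force: [-1.2, 0.5, -0.3]
grip_width: 59.9
```

```bash
python3 -c "
from h import *
rowto([541.2,361.5,4],down(72.7)); s=status.state(); print(s['ee_pos'],s['wrist_force'],s['grip_width'])"
```

```text
t 1.6 xyz cm [0.06 0.37 3.33] ang [-0.006  0.005  0.012]
[537.71218859 362.05529087  37.34572779] [-1.20572688  0.53852874 -0.29152532] 59.86804690880716
```

Call:
{"method": "move_arm", "body": {"moves": [{"xyz":[0.1,0.35,1],"angular":[0,0,0.01],"gripper":0.3},{"xyz":[0.1,0.35,3.3],"angular":[0,0,0.01],"gripper":0.3},{"xyz":[0.1,0.35,3.3],"angular":[0,0,0.01],"gripper":0.3},{"xyz":[0.1,0.35,3.3],"angular":[0,0,0.01],"gripper":0.3},{"xyz":[0.1,0.35,3.3],"angular":[0,0,0.01],"gripper":0.3}]}}

```text
time: 2.1
ee_pos: [546.0, 363.5, 10.2]
ee_rot: [0.806, 0.592, 0.001, 0.0]
wrist_force: [-0.2, 0.1, -0.1]
grip_width: 60.0
```

```bash
python3 -c "
from h import *
rowto([541.2,361.5,4],down(72.7)); s=status.state(); print(s['ee_pos'],s['wrist_force'],s['moment'],s['qpos'])"
```

```text
t 2.1 xyz cm [-0.33 -0.4   0.62] ang [ 0.002 -0.002 -0.001]
[546.00906788 363.45749737  10.1992128 ] [-0.22769227  0.14867888 -0.06860167] [ 0.01088763 -0.0457915   0.00902532] [ 4.03483057e-01  6.00928834e-01  1.49272798e+00 -1.81568654e-05
  1.04494913e+00  7.06123062e-01]
```

Call:
{"method": "move_arm", "body": {"moves": [{"xyz":[-0.33,-0.4,0.6],"angular":[0,0,0],"gripper":0.3},{"xyz":[-0.33,-0.4,0.6],"angular":[0,0,0],"gripper":0.3},{"xyz":[-0.33,-0.4,0.6],"angular":[0,0,0],"gripper":0.3},{"xyz":[-0.33,-0.4,0.6],"angular":[0,0,0],"gripper":0.3}]}}

```text
time: 2.5
ee_pos: [540.1, 360.9, 2.5]
ee_rot: [0.806, 0.592, 0.0, 0.0]
wrist_force: [0.2, -0.6, 0.1]
grip_width: 59.7
```

```bash
python3 -c "
from h import *
rowto([541.2,361.5,4],down(72.7)); s=status.state(); print(s['ee_pos'],s['wrist_force'],s['moment'],s['qvel'])"
```

```text
t 2.5 xyz cm [ 0.09  0.09 -0.15] ang [ 0.    -0.    -0.001]
[540.07021845 360.94899594   2.52234304] [ 0.20888961 -0.56365898  0.05590449] [0.01615279 0.03659821 0.02416495] [ 0.00156418  0.00036456 -0.00298235 -0.00032899  0.00098475  0.00087954]
```

Settled within about 1 mm. Closing, then lifting.

Call:
{"method": "move_arm", "body": {"moves": [{"xyz":[0.1,0.1,-0.1],"angular":[0,0,0],"gripper":1},{"xyz":[0.1,0.1,-0.1],"angular":[0,0,0],"gripper":1},{"xyz":[0.1,0.1,-0.1],"angular":[0,0,0],"gripper":1},{"xyz":[0.1,0.1,-0.1],"angular":[0,0,0],"gripper":1},{"xyz":[0.1,0.1,-0.1],"angular":[0,0,0],"gripper":1},{"xyz":[0.1,0.1,-0.1],"angular":[0,0,0],"gripper":1}], "grip_force": 80}}

```text
time: 3.1
ee_pos: [541.9, 361.9, 4.0]
ee_rot: [0.806, 0.592, 0.001, 0.0]
wrist_force: [0.0, 2.1, 3.4]
grip_width: 30.8
```

Call:
{"method": "move_arm", "body": {"moves": [{"xyz":[0,0,-4],"angular":[0,0,0],"gripper":1},{"xyz":[0,0,-8],"angular":[0,0,0],"gripper":1},{"xyz":[0,0,-12],"angular":[0,0,0],"gripper":1},{"xyz":[0,0,-15],"angular":[0,0,0],"gripper":1},{"xyz":[0,0,-15],"angular":[0,0,0],"gripper":1},{"xyz":[0,0,-15],"angular":[0,0,0],"gripper":1},{"xyz":[0,0,-15],"angular":[0,0,0],"gripper":1},{"xyz":[0,0,-15],"angular":[0,0,0],"gripper":1}]}}

```text
time: 3.9
ee_pos: [539.6, 360.8, 150.2]
ee_rot: [0.806, 0.592, -0.003, -0.001]
wrist_force: [0.6, -0.2, -2.8]
grip_width: 31.1
```

```bash
cat >> h.py <<'E'
def mom():
    # average over camera-call ticks; moment about tool y-axis etc, in tool axes
    M=[]
    for _ in range(4):
        s=status.state(); q=R.from_quat(s['ee_rot']); M.append(np.r_[q.inv().apply(s['wrist_force']),q.inv().apply(s['moment'])]); capture('top')
    print('F,M in tool axes',np.mean(M,0).round(3),'sd',np.std(M,0).round(3),'w',s['grip_width'])
E
python3 -c "
from h import *
mom(); print(status.state()['ee_pos'],status.state()['qpos'])
cv2.imwrite('pics/w2.png',capture('wrist')[:,:,::-1])
rowto([0,0,0],down(72.7))"
```

```text
F,M in tool axes [ 0.09   0.127  2.785 -0.023  0.08  -0.013] sd [0.254 0.638 0.077 0.04  0.033 0.039] w 30.82020538920616
[540.80000689 361.33596726 152.27235314] [ 4.03631905e-01  4.15383532e-01  1.44352600e+00 -2.01871387e-05
  1.28434299e+00  7.06681368e-01]
t 4.15 xyz cm [-50.63 -40.84  15.33] ang [-0.001  0.001 -0.001]
```

View pics/w2.png

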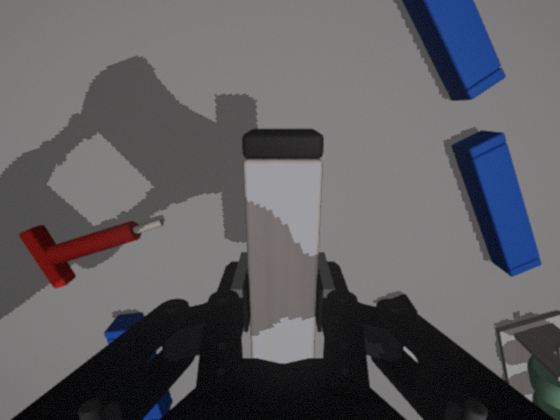

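Held firmly. M_y = +0.08 N m in the tool frame with Fz = 2.8 N, so the heavy end is at tool -x and tool x must point up-slope. I'll measure the grip offset and plan the move to place 1.

```bash
cat >> h.py <<'E'
def bedto(x,y,z,s):
    rowto(BR.apply([x,y,z])+BO,placeR(s)); st=status.state()
    print('bed TCP',BR.inv().apply(st['ee_pos']-BO).round(1),'F bed',BR.inv().apply(st['wrist_force']).round(2))
def faredge(uv,dz=28):
    ci=camera_info('wrist'); st=status.state(); p=ray(ci,[uv],st['ee_pos'][2]+dz)[0]
    print('far edge tool',R.from_quat(st['ee_rot']).inv().apply(p-st['ee_pos']).round(1))
E
python3 -c "
from h import *
faredge((283,130)); bedto(85,-75,90,1)"
```

```text
far edge tool [ 74.9   0.1 -28. ]
t 4.15 xyz cm [-56.94  12.02  -1.46] ang [-0.388  0.315  1.748]
bed TCP [-134.9  457.1  176.1] F bed [-1.91  1.01 -2.67]
```

Call:
{"method": "move_arm", "body": {"moves": [{"xyz":[-56.9,12.0,-3],"angular":[-0.388,0.315,1.748],"gripper":1},{"xyz":[-56.9,12.0,-3],"angular":[-0.388,0.315,1.748],"gripper":1},{"xyz":[-56.9,12.0,-3],"angular":[-0.388,0.315,1.748],"gripper":1},{"xyz":[-56.9,12.0,-3],"angular":[-0.388,0.315,1.748],"gripper":1},{"xyz":[-56.9,12.0,-3],"angular":[-0.388,0.315,1.748],"gripper":1},{"xyz":[-56.9,12.0,-3],"angular":[-0.388,0.315,1.748],"gripper":1},{"xyz":[-56.9,12.0,-3],"angular":[-0.388,0.315,1.748],"gripper":1},{"xyz":[-56.9,12.0,-3],"angular":[-0.388,0.315,1.748],"gripper":1},{"xyz":[-56.9,12.0,-3],"angular":[-0.388,0.315,1.748],"gripper":1},{"xyz":[-56.9,12.0,-3],"angular":[-0.388,0.315,1.748],"gripper":1}]}}

```text
time: 5.15
ee_pos: [493.0, -137.5, 179.5]
ee_rot: [0.977, -0.098, 0.182, 0.048]
wrist_force: [1.7, -0.3, -2.2]
grip_width: 30.9
```

Call:
{"method": "move_arm", "body": {"moves": [{"xyz":[0,0,0],"angular":[0,0,0],"gripper":1},{"xyz":[0,0,0],"angular":[0,0,0],"gripper":1},{"xyz":[0,0,0],"angular":[0,0,0],"gripper":1}]}}

```text
time: 5.45
ee_pos: [493.7, -134.6, 178.8]
ee_rot: [0.978, -0.094, 0.181, 0.047]
wrist_force: [0.7, 0.8, -2.8]
grip_width: 31.1
```

```bash
python3 -c "
from h import *
bedto(85,-75,90,1);print(status.state()['qvel'],status.state()['qpos'])"
```

```text
t 5.45 xyz cm [0.25 8.24 1.83] ang [-0.069  0.055  0.307]
bed TCP [ 59.1   1.5 114.6] F bed [-0.98  1.07 -2.58]
[ 0.01913703  0.00355602 -0.00362433 -0.00239806 -0.00481399  0.00324321] [-0.54732753 -0.25155921  2.14258494  0.09368049  0.88336711  1.16907649]
```

Call:
{"method": "move_arm", "body": {"moves": [{"xyz":[0.25,8.2,1.8],"angular":[-0.069,0.055,0.307],"gripper":1},{"xyz":[0.25,8.2,1.8],"angular":[-0.069,0.055,0.307],"gripper":1},{"xyz":[0.25,8.2,1.8],"angular":[-0.069,0.055,0.307],"gripper":1},{"xyz":[0.25,8.2,1.8],"angular":[-0.069,0.055,0.307],"gripper":1},{"xyz":[0.25,8.2,1.8],"angular":[-0.069,0.055,0.307],"gripper":1},{"xyz":[0.25,8.2,1.8],"angular":[-0.069,0.055,0.307],"gripper":1}]}}

```text
time: 6.05
ee_pos: [486.2, -217.2, 168.2]
ee_rot: [0.945, -0.246, 0.21, 0.055]
wrist_force: [-0.2, -0.3, -3.4]
grip_width: 30.3
```

```bash
python3 -c "
from h import *
bedto(84,-75,40,1)
cv2.imwrite('pics/w3.png',cv2.convertScaleAbs(capture('wrist')[:,:,::-1],alpha=1.8))"
```

```text
t 6.05 xyz cm [-0.14  0.09  5.06] ang [-0.    -0.001  0.001]
bed TCP [ 85.3 -74.2  90.6] F bed [-1.42 -0.39 -3.08]
```

View pics/w3.png

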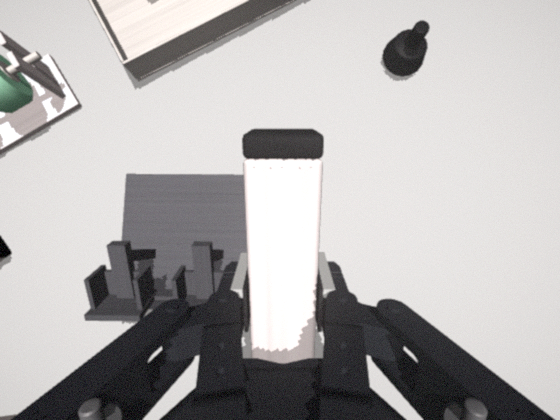

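Wrist view: the tube is held centred. Ribs for places 3 and 2 show end corners at (109,242)/(131,242) and (193,241)/(213,241), so I'll check the bed fit against them.

```bash
python3 -c "
from h import *
ci=camera_info('wrist')
f=lambda P:proj(ci,BR.apply(np.array(P,float))+BO).round(1)
print(f([(55,83,0),(55,67,0),(55,8,0),(55,-8,0)])); print('cheek upper outer ends',f([(30,94,16),(30,56,16),(30,19,16)]))
print(f([(56,8,0),(55,9,0),(55,8,1)])-f([(55,8,0)]*3))
mom()
bedto(84,-75,14,1)"
```

```text
[[105.  243.5]
 [123.  243.5]
 [189.6 243.6]
 [207.7 243.6]]
cheek upper outer ends [[ 87.1 278. ]
 [131.2 278. ]
 [174.2 278.1]]
[[-0.1 -1. ]
 [-1.1  0. ]
 [-0.3  0.5]]
F,M in tool axes [-0.737  0.461  2.601  0.011 -0.303 -0.009] sd [0.671 0.517 0.505 0.012 0.015 0.012] w 30.70028129589937
t 6.3 xyz cm [-0.16 -0.02  7.65] ang [ 0.    -0.001 -0.001]
bed TCP [ 85.5 -75.1  90.5] F bed [-1.22 -0.21 -2.98]
```

The wrist view suggests the bed is shifted about -3.5 mm in y and +2 mm in x. I'll zoom for accuracy, and since the tilted moment is ambiguous, level the tool and re-measure the heavy end.

```bash
python3 -c "
from h import *
rowto(status.state()['ee_pos'],down(np.degrees(BY)))
ci=camera_info('wrist');im=capture('wrist')[:,:,::-1]
x0,y0=70,160;o=cv2.convertScaleAbs(cv2.resize(im[y0:y0+175,x0:x0+190],None,fx=4,fy=4,interpolation=cv2.INTER_NEAREST)[:600],alpha=2.6,beta=15)
for y in(0,75):
  for poly in[[(0,y-8,0),(55,y-8,0),(55,y+8,0),(0,y+8,0)],[(30,y-19,16),(0,y-19,16)],[(30,y+19,16),(0,y+19,16)]]:
    q=(proj(ci,BR.apply(np.array(poly,float))+BO)-[x0,y0])*4+1.5
    cv2.polylines(o,[q.round().astype(int)],False,(0,0,255),1)
cv2.imwrite('pics/w4.png',o[:600,:800])"
```

```text
t 6.3 xyz cm [0. 0. 0.] ang [ 0.    -0.437 -0.001]
```

View pics/w4.png

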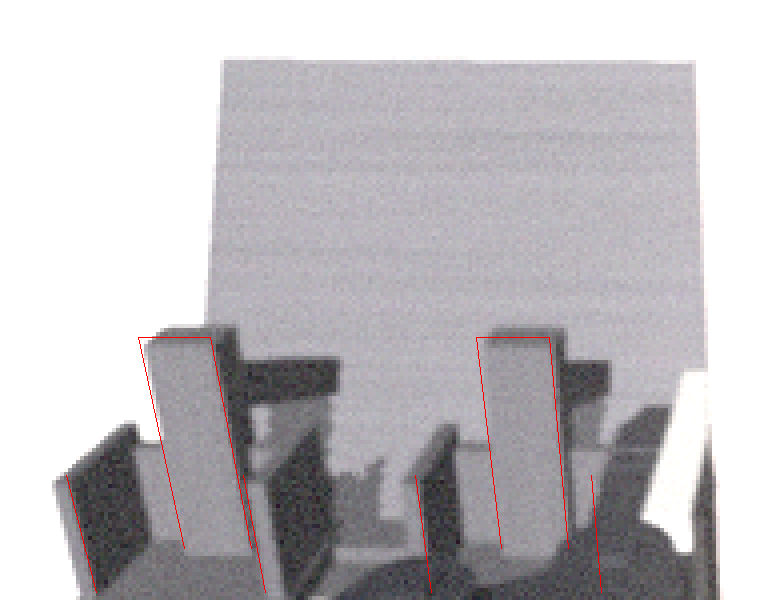

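The zoom shows cheek inner edges within about 0.5 px of the prediction and the rib ends about 1 px (1 mm) down-slope. The fit is good, so I'll use y -0.7 and x -1. Next I level the tool to re-measure the moment.

Call:
{"method": "move_arm", "body": {"moves": [{"xyz":[0,0,0],"angular":[0,-0.437,0],"gripper":1},{"xyz":[0,0,0],"angular":[0,-0.437,0],"gripper":1},{"xyz":[0,0,0],"angular":[0,-0.437,0],"gripper":1},{"xyz":[0,0,0],"angular":[0,-0.437,0],"gripper":1},{"xyz":[0,0,0],"angular":[0,-0.437,0],"gripper":1},{"xyz":[0,0,0],"angular":[0,-0.437,0],"gripper":1},{"xyz":[0,0,0],"angular":[0,-0.437,0],"gripper":1},{"xyz":[0,0,0],"angular":[0,-0.437,0],"gripper":1}]}}

```text
time: 7.15
ee_pos: [485.3, -218.0, 168.5]
ee_rot: [0.967, -0.254, 0.001, 0.0]
wrist_force: [-0.1, 0.1, -1.1]
grip_width: 31.0
```

```bash
python3 -c "
from h import *
mom();mom();mom()
bedto(84,-75.7,90,1)"
```

```text
F,M in tool axes [ 0.151 -0.408  2.445 -0.008  0.07  -0.004] sd [0.224 0.716 0.902 0.023 0.032 0.02 ] w 30.766303420223394
F,M in tool axes [ 3.530e-01 -3.760e-01  2.529e+00 -1.000e-03  9.400e-02  1.400e-02] sd [0.504 0.74  0.53  0.032 0.031 0.022] w 30.883570883952345
F,M in tool axes [-0.077  0.404  2.281  0.     0.075  0.007] sd [0.239 0.268 0.277 0.014 0.025 0.029] w 30.97280647845943
t 7.75 xyz cm [-0.11  0.03  0.09] ang [ 0.     0.436 -0.001]
bed TCP [ 85.4 -75.4  90.3] F bed [-1.48 -0.82 -2.82]
```

Consistently +0.08, so the heavy end (tool -x) goes down-slope with s=+1. Tilting back, then descending.

Call:
{"method": "move_arm", "body": {"moves": [{"xyz":[-0.1,0,0.1],"angular":[0,0.436,0],"gripper":1},{"xyz":[-0.1,0,0.1],"angular":[0,0.436,0],"gripper":1},{"xyz":[-0.1,0,0.1],"angular":[0,0.436,0],"gripper":1},{"xyz":[-0.1,0,0.1],"angular":[0,0.436,0],"gripper":1},{"xyz":[-0.1,0,0.1],"angular":[0,0.436,0],"gripper":1},{"xyz":[-0.1,0,0.1],"angular":[0,0.436,0],"gripper":1}]}}

```text
time: 8.35
ee_pos: [486.6, -219.5, 169.4]
ee_rot: [0.944, -0.248, 0.21, 0.056]
wrist_force: [0.0, -0.1, -1.6]
grip_width: 31.1
```

Call:
{"method": "move_arm", "body": {"moves": [{"xyz":[0,0,2],"angular":[0,0,0],"gripper":1},{"xyz":[0,0,4],"angular":[0,0,0],"gripper":1},{"xyz":[0,0,6],"angular":[0,0,0],"gripper":1},{"xyz":[0,0,7.4],"angular":[0,0,0],"gripper":1},{"xyz":[0,0,7.4],"angular":[0,0,0],"gripper":1},{"xyz":[0,0,7.4],"angular":[0,0,0],"gripper":1},{"xyz":[0,0,7.4],"angular":[0,0,0],"gripper":1}]}}

```text
time: 9.05
ee_pos: [513.2, -234.1, 101.5]
ee_rot: [0.944, -0.248, 0.21, 0.055]
wrist_force: [0.1, 0.7, -3.0]
grip_width: 30.7
```

```bash
python3 -c "
from h import *
bedto(83,-75.7,4,1);mom()"
```

```text
t 9.05 xyz cm [-0.3  -0.    1.27] ang [ 0.001 -0.002 -0.001]
bed TCP [ 86.  -75.7  16.7] F bed [-1.52  0.63 -2.63]
F,M in tool axes [-1.173  0.304  2.521 -0.003 -0.309 -0.037] sd [0.289 0.57  0.311 0.024 0.031 0.034] w 30.849459425523104
```

Call:
{"method": "move_arm", "body": {"moves": [{"xyz":[-0.2,0,0.5],"angular":[0,0,0],"gripper":1},{"xyz":[-0.3,0,1.1],"angular":[0,0,0],"gripper":1},{"xyz":[-0.3,0,1.2],"angular":[0,0,0],"gripper":1},{"xyz":[-0.3,0,1.3],"angular":[0,0,0],"gripper":1},{"xyz":[-0.3,0,1.3],"angular":[0,0,0],"gripper":1},{"xyz":[-0.3,0,1.3],"angular":[0,0,0],"gripper":1}]}}

```text
time: 9.85
ee_pos: [514.8, -234.8, 88.0]
ee_rot: [0.944, -0.248, 0.209, 0.055]
wrist_force: [-9.0, 5.2, 13.3]
grip_width: 30.7
```

```bash
python3 -c "
from h import *
bedto(77,-75.7,4,1);mom()"
```

```text
t 9.85 xyz cm [-0.49  0.02 -0.03] ang [ 0.001 -0.    -0.001]
bed TCP [ 81.9 -75.5   3.7] F bed [-3.83  0.15 16.45]
F,M in tool axes [-3.5940e+00  1.0800e-01 -1.6658e+01 -1.9000e-02 -1.3470e+00  1.0000e-03] sd [0.49  0.243 0.169 0.031 0.019 0.023] w 30.744845368537568
```

Contact with the rib at z=3.7, as predicted. Easing off slightly and sliding down to the stop.

Call:
{"method": "move_arm", "body": {"moves": [{"xyz":[0,0,-0.1],"angular":[0,0,0],"gripper":1},{"xyz":[-0.2,0,-0.1],"angular":[0,0,0],"gripper":1},{"xyz":[-0.4,0,-0.1],"angular":[0,0,0],"gripper":1},{"xyz":[-0.55,0,-0.1],"angular":[0,0,0],"gripper":1},{"xyz":[-0.65,0,-0.1],"angular":[0,0,0],"gripper":1},{"xyz":[-0.65,0,-0.1],"angular":[0,0,0],"gripper":1}]}}

```text
time: 10.65
ee_pos: [509.5, -232.0, 85.8]
ee_rot: [0.944, -0.248, 0.21, 0.055]
wrist_force: [1.1, 0.0, 5.0]
grip_width: 30.5
```

```bash
python3 -c "
from h import *
bedto(75,-75.7,4,1);mom()"
```

```text
t 10.65 xyz cm [-0.05  0.    0.03] ang [ 0.001 -0.002 -0.001]
bed TCP [ 75.5 -75.7   4.3] F bed [2.95 0.53 4.17]
F,M in tool axes [ 2.505  0.124 -4.39  -0.06   0.127 -0.008] sd [0.477 0.637 0.188 0.005 0.013 0.03 ] w 30.958659892463512
```

Call:
{"method": "move_arm", "body": {"moves": [{"xyz":[-0.1,0,0],"angular":[0,0,0],"gripper":1},{"xyz":[-0.2,0,0],"angular":[0,0,0],"gripper":1},{"xyz":[-0.2,0,0],"angular":[0,0,0],"gripper":1}]}}

```text
time: 11.15
ee_pos: [508.9, -231.8, 85.7]
ee_rot: [0.944, -0.248, 0.211, 0.056]
wrist_force: [4.8, -2.7, 2.9]
grip_width: 30.5
```

```bash
python3 -c "
from h import *
bedto(75,-75.7,4,1);mom()"
```

```text
t 11.15 xyz cm [ 0.01 -0.01  0.05] ang [ 0.001 -0.005 -0.002]
bed TCP [ 74.9 -75.8   4.5] F bed [6.25 0.   0.31]
F,M in tool axes [ 6.884 -0.49  -0.689  0.134  0.826  0.087] sd [0.446 0.412 0.338 0.009 0.022 0.029] w 30.75042317947249
```

At the stop (6.9 N, motion blocked). Releasing to a partial opening and retreating.

Call:
{"method": "move_arm", "body": {"moves": [{"xyz":[0.05,0,0.06],"angular":[0,0,0],"gripper":1},{"xyz":[0.05,0,0.06],"angular":[0,0,0],"gripper":0.48},{"xyz":[0.05,0,0.06],"angular":[0,0,0],"gripper":0.48},{"xyz":[0.05,0,0.06],"angular":[0,0,0],"gripper":0.48},{"xyz":[0.05,0,-2],"angular":[0,0,0],"gripper":0.48},{"xyz":[0.05,0,-5],"angular":[0,0,0],"gripper":0.48},{"xyz":[0.05,0,-9],"angular":[0,0,0],"gripper":0.48},{"xyz":[0.05,0,-13],"angular":[0,0,0],"gripper":0.3},{"xyz":[0.05,0,-13],"angular":[0,0,0],"gripper":0.3},{"xyz":[0.05,0,-13],"angular":[0,0,0],"gripper":0.3}]}}

```text
time: 12.35
ee_pos: [459.9, -203.9, 202.7]
ee_rot: [0.944, -0.248, 0.21, 0.055]
wrist_force: [-0.5, -0.6, -0.1]
grip_width: 60.0
```

```bash
cat >> h.py <<'E'
def seated(y):
    # compare white tube quad in top camera with prediction for seated top face (white part x 11..139)
    ci=camera_info('top'); im=capture('top'); m=(im.min(2)>120).astype(np.uint8)
    c=proj(ci,BR.apply([[75,y,32]])+BO)[0]
    q=proj(ci,BR.apply(np.array([(11,y-16,32),(139,y-16,32),(139,y+16,32),(11,y+16,32)],float))+BO)
    k,l,st,ce=cv2.connectedComponentsWithStats(((im.min(2)>im.mean((0,1)).max()+20)).astype(np.uint8)*255)
    i=l[int(c[1]),int(c[0])]; print('pred ctr',q.mean(0).round(1),cv2.minAreaRect(q.astype(np.float32)),'px',im[int(c[1]),int(c[0])],)
    if i:
        ys,xs=np.nonzero(l==i); print('obs',st[i][4],cv2.minAreaRect(np.c_[xs,ys].astype(np.float32)))
    return im
E
python3 -c "
from h import *
im=seated(-75.7)
rowto([464.5,121.3,140],down(68.3))
o=cv2.resize(im[130:260,200:390,::-1],None,fx=4,fy=4); cv2.imwrite('pics/t2.png',cv2.convertScaleAbs(o,alpha=1.6))"
```

```text
pred ctr [365.6 219.8] ((365.7416076660156, 219.81143188476562), (12.820810317993164, 49.600894927978516), 29.80101776123047) px [136 134 131]
obs 391 ((369.57781982421875, 213.229248046875), (11.797127723693848, 33.6149787902832), 30.068584442138672)
t 12.4 xyz cm [-16.65 -28.54  -0.98] ang [ 0.37  -0.323 -1.676]
```

View pics/t2.png

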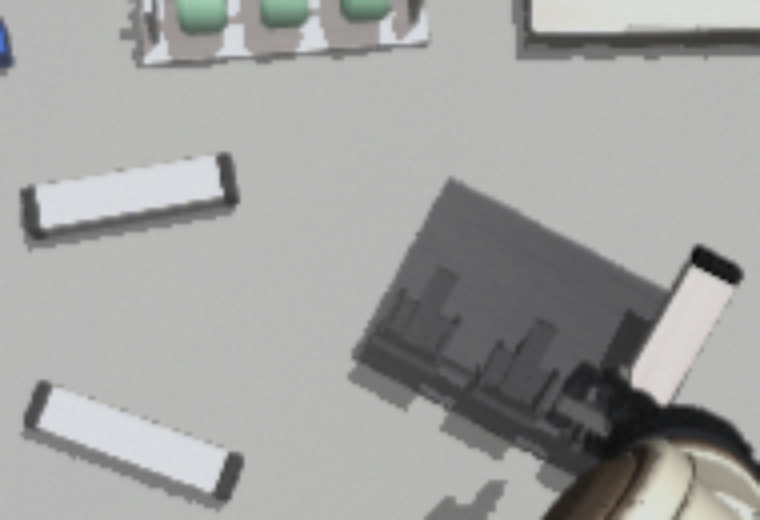

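Top view: the first tube lies along the slope with its upper end held up (angle 30.07 against 29.80 predicted). On to the tube at (465,123), staying high.

Call:
{"method": "move_arm", "body": {"moves": [{"xyz":[-14.1,-28.5,-6.4],"angular":[0.37,-0.323,-1.676],"gripper":0.3},{"xyz":[-14.1,-28.5,-6.4],"angular":[0.37,-0.323,-1.676],"gripper":0.3},{"xyz":[-14.1,-28.5,-6.4],"angular":[0.37,-0.323,-1.676],"gripper":0.3},{"xyz":[-14.1,-28.5,-6.4],"angular":[0.37,-0.323,-1.676],"gripper":0.3},{"xyz":[-14.1,-28.5,-6.4],"angular":[0.37,-0.323,-1.676],"gripper":0.3},{"xyz":[-14.1,-28.5,-6.4],"angular":[0.37,-0.323,-1.676],"gripper":0.3},{"xyz":[-14.1,-28.5,-6.4],"angular":[0.37,-0.323,-1.676],"gripper":0.3},{"xyz":[-16.6,-28.5,-1],"angular":[0.37,-0.323,-1.676],"gripper":0.3},{"xyz":[-16.6,-28.5,-1],"angular":[0.37,-0.323,-1.676],"gripper":0.3},{"xyz":[-16.6,-28.5,-1],"angular":[0.37,-0.323,-1.676],"gripper":0.3}]}}

```text
time: 13.4
ee_pos: [461.4, 120.6, 135.5]
ee_rot: [0.886, 0.463, 0.028, 0.007]
wrist_force: [-0.4, -0.2, 1.1]
grip_width: 59.5
```

Call:
{"method": "move_arm", "body": {"moves": [{"xyz":[0,0,0],"angular":[0,0,0],"gripper":0.3},{"xyz":[0,0,0],"angular":[0,0,0],"gripper":0.3}]}}

```text
time: 13.6
ee_pos: [464.6, 120.4, 139.7]
ee_rot: [0.888, 0.458, 0.033, 0.009]
wrist_force: [-0.4, -0.3, 0.2]
grip_width: 59.6
```

```bash
python3 -c "
from h import *
rowto([465,122.8,100],down(68.3))
print(status.state()['qpos'])"
```

```text
t 13.6 xyz cm [ 0.02 -0.29  3.96] ang [ 0.052 -0.045 -0.24 ]
[-0.00881135 -0.05229362  2.00735196  0.01653854  1.11985876  0.60290355]
```

Call:
{"method": "move_arm", "body": {"moves": [{"xyz":[0,-0.2,2],"angular":[0.052,-0.045,-0.24],"gripper":0.3},{"xyz":[0,-0.2,4],"angular":[0.052,-0.045,-0.24],"gripper":0.3},{"xyz":[0,-0.2,4],"angular":[0.052,-0.045,-0.24],"gripper":0.3},{"xyz":[0,-0.2,4],"angular":[0.052,-0.045,-0.24],"gripper":0.3},{"xyz":[0,-0.2,4],"angular":[0.052,-0.045,-0.24],"gripper":0.3},{"xyz":[0,-0.2,4],"angular":[0.052,-0.045,-0.24],"gripper":0.3}]}}

```text
time: 14.2
ee_pos: [466.9, 122.1, 102.3]
ee_rot: [0.827, 0.562, 0.002, 0.001]
wrist_force: [0.4, 0.3, 0.8]
grip_width: 59.5
```

```bash
python3 -c "
from h import *
mom()
rowto([465,122.8,3.5],down(68.3))"
```

```text
F,M in tool axes [0.135 0.131 0.094 0.002 0.012 0.028] sd [0.371 0.332 0.546 0.032 0.023 0.036] w 59.67579604834248
t 14.4 xyz cm [ 0.   -0.21  9.81] ang [ 0.003 -0.001  0.003]
```

Empty-gripper moment is about 0.01. Descend, grasp and lift, all in tracked steps.

Call:
{"method": "move_arm", "body": {"moves": [{"xyz":[0,-0.2,4],"angular":[0,0,0],"gripper":0.3},{"xyz":[0,-0.2,7],"angular":[0,0,0],"gripper":0.3},{"xyz":[0,-0.2,9],"angular":[0,0,0],"gripper":0.3},{"xyz":[0,-0.2,9.8],"angular":[0,0,0],"gripper":0.3},{"xyz":[0,-0.2,9.8],"angular":[0,0,0],"gripper":0.3},{"xyz":[0,-0.2,9.8],"angular":[0,0,0],"gripper":0.3},{"xyz":[0,-0.2,9.8],"angular":[0,0,0],"gripper":0.3}]}}

```text
time: 15.1
ee_pos: [466.1, 122.8, 4.5]
ee_rot: [0.827, 0.563, 0.002, 0.002]
wrist_force: [0.7, -0.3, 0.1]
grip_width: 59.7
```

Call:
{"method": "move_arm", "body": {"moves": [{"xyz":[0,0,0],"angular":[0,0,0],"gripper":1},{"xyz":[0,0,0],"angular":[0,0,0],"gripper":1},{"xyz":[0,0,0],"angular":[0,0,0],"gripper":1},{"xyz":[0,0,0],"angular":[0,0,0],"gripper":1},{"xyz":[0,0,0],"angular":[0,0,0],"gripper":1},{"xyz":[0,0,0],"angular":[0,0,0],"gripper":1}]}}

```text
time: 15.7
ee_pos: [465.6, 122.8, 4.1]
ee_rot: [0.827, 0.563, 0.001, 0.001]
wrist_force: [-1.0, -0.2, 6.2]
grip_width: 30.9
```

Call:
{"method": "move_arm", "body": {"moves": [{"xyz":[0,0,-4],"angular":[0,0,0],"gripper":1},{"xyz":[0,0,-8],"angular":[0,0,0],"gripper":1},{"xyz":[0,0,-12],"angular":[0,0,0],"gripper":1},{"xyz":[0,0,-15],"angular":[0,0,0],"gripper":1},{"xyz":[0,0,-15],"angular":[0,0,0],"gripper":1},{"xyz":[0,0,-15],"angular":[0,0,0],"gripper":1},{"xyz":[0,0,-15],"angular":[0,0,0],"gripper":1}]}}

```text
time: 16.4
ee_pos: [462.5, 122.8, 150.5]
ee_rot: [0.827, 0.563, -0.001, -0.001]
wrist_force: [-0.3, 0.5, -4.0]
grip_width: 30.7
```

```bash
cat >> h.py <<'E'
def auto_far(dz=28):
    im=capture('wrist').astype(int).mean(2); col=im[60:250,275:292].mean(1)
    k=cv2.GaussianBlur(col.reshape(-1,1).astype(np.float32),(1,3),0).ravel()
    i=[j+60 for j in range(len(k)) if k[j]<45]; print('dark rows',i[:1],i[-1:],len(i)); faredge((283,i[0]-.5),dz)
E
python3 -c "
from h import *
mom();mom();auto_far()
for s in (1,-1): bedto(85,-.7,90,s)"
```

```text
F,M in tool axes [ 6.900e-02 -4.230e-01  3.237e+00  1.600e-02 -9.000e-02 -1.000e-03] sd [0.55  0.251 0.646 0.027 0.017 0.042] w 30.78193631827872
F,M in tool axes [ 0.033 -0.047  2.937 -0.01  -0.073  0.004] sd [0.382 0.373 0.729 0.041 0.012 0.031] w 31.24051751760929
dark rows [130] [156] 20
far edge tool [ 75.1   0.1 -28. ]
t 16.85 xyz cm [-23.56  15.49  -1.43] ang [-0.371  0.323  1.678]
bed TCP [-89.4 211.5 155.2] F bed [-0.43  0.15 -2.4 ]
t 16.85 xyz cm [-23.56  15.49  -1.43] ang [-0.311 -0.357 -1.409]
bed TCP [-89.4 211.5 155.2] F bed [-0.43  0.15 -2.4 ]
```

M_y = -0.08, so the heavy end is at tool +x and the tool goes half-turned (s=-1) into place 2. Grip offset is ~0.

Call:
{"method": "move_arm", "body": {"moves": [{"xyz":[-23.6,15.5,-3],"angular":[-0.311,-0.357,-1.409],"gripper":1},{"xyz":[-23.6,15.5,-3],"angular":[-0.311,-0.357,-1.409],"gripper":1},{"xyz":[-23.6,15.5,-3],"angular":[-0.311,-0.357,-1.409],"gripper":1},{"xyz":[-23.6,15.5,-3],"angular":[-0.311,-0.357,-1.409],"gripper":1},{"xyz":[-23.6,15.5,-3],"angular":[-0.311,-0.357,-1.409],"gripper":1},{"xyz":[-23.6,15.5,-3],"angular":[-0.311,-0.357,-1.409],"gripper":1},{"xyz":[-23.6,15.5,-3],"angular":[-0.311,-0.357,-1.409],"gripper":1},{"xyz":[-23.6,15.5,-3],"angular":[-0.311,-0.357,-1.409],"gripper":1},{"xyz":[-23.6,15.5,-3],"angular":[-0.311,-0.357,-1.409],"gripper":1},{"xyz":[-23.6,15.5,-3],"angular":[-0.311,-0.357,-1.409],"gripper":1}]}}

```text
time: 17.85
ee_pos: [521.8, -153.2, 183.1]
ee_rot: [0.245, 0.945, -0.055, 0.21]
wrist_force: [0.4, 0.4, -3.5]
grip_width: 30.9
```

Call:
{"method": "move_arm", "body": {"moves": [{"xyz":[0,0,0],"angular":[0,0,0],"gripper":1},{"xyz":[0,0,0],"angular":[0,0,0],"gripper":1},{"xyz":[0,0,0],"angular":[0,0,0],"gripper":1}]}}

```text
time: 18.15
ee_pos: [522.5, -153.6, 183.8]
ee_rot: [0.249, 0.944, -0.055, 0.21]
wrist_force: [0.5, 0.2, -3.0]
grip_width: 31.0
```

```bash
python3 -c "
from h import *
bedto(85,-.7,90,-1);print(status.state()['qpos'])"
```

```text
t 18.15 xyz cm [0.73 0.02 1.45] ang [-0.     0.    -0.003]
bed TCP [ 92.3  -1.  104.5] F bed [-0.94  0.44 -2.91]
[-0.50656385 -0.18762698  2.09488473 -0.00329569  0.79787543 -1.56059462]
```

Call:
{"method": "move_arm", "body": {"moves": [{"xyz":[0.9,0,2],"angular":[0,0,0],"gripper":1},{"xyz":[0.9,0,4.5],"angular":[0,0,0],"gripper":1},{"xyz":[0.9,0,7],"angular":[0,0,0],"gripper":1},{"xyz":[0.9,0,9],"angular":[0,0,0],"gripper":1},{"xyz":[0.9,0,9.2],"angular":[0,0,0],"gripper":1},{"xyz":[0.9,0,9.2],"angular":[0,0,0],"gripper":1},{"xyz":[0.9,0,9.2],"angular":[0,0,0],"gripper":1}]}}

```text
time: 18.85
ee_pos: [549.7, -168.7, 97.6]
ee_rot: [0.248, 0.944, -0.055, 0.21]
wrist_force: [-0.3, 0.4, -2.0]
grip_width: 30.5
```

```bash
python3 -c "
from h import *
bedto(82,-.7,3.7,-1)"
```

```text
t 18.85 xyz cm [0.22 0.01 0.96] ang [ 0.     0.002 -0.001]
bed TCP [84.1 -0.8 13.3] F bed [-1.26  0.16 -1.63]
```

Call:
{"method": "move_arm", "body": {"moves": [{"xyz":[0.2,0,0.5],"angular":[0,0,0],"gripper":1},{"xyz":[0.2,0,0.85],"angular":[0,0,0],"gripper":1},{"xyz":[0.2,0,0.95],"angular":[0,0,0],"gripper":1},{"xyz":[0.2,0,0.95],"angular":[0,0,0],"gripper":1},{"xyz":[0.4,0,0.95],"angular":[0,0,0],"gripper":1},{"xyz":[0.6,0,0.95],"angular":[0,0,0],"gripper":1},{"xyz":[0.8,0,0.95],"angular":[0,0,0],"gripper":1},{"xyz":[0.8,0,0.95],"angular":[0,0,0],"gripper":1}]}}

```text
time: 19.65
ee_pos: [548.9, -168.5, 87.8]
ee_rot: [0.247, 0.944, -0.056, 0.213]
wrist_force: [-0.4, 0.1, 7.7]
grip_width: 30.5
```

```bash
python3 -c "
from h import *
bedto(75,-.7,3.7,-1);mom()"
```

```text
t 19.65 xyz cm [0.43 0.03 0.1 ] ang [ 0.     0.008 -0.001]
bed TCP [79.2 -1.   4.7] F bed [ 2.9  -0.12  7.17]
F,M in tool axes [-2.54  -0.265 -6.941 -0.021 -0.039 -0.04 ] sd [0.314 0.383 0.504 0.041 0.021 0.024] w 30.80207608179352
```

Call:
{"method": "move_arm", "body": {"moves": [{"xyz":[0.15,0,-0.03],"angular":[0,0,0],"gripper":1},{"xyz":[0.3,0,-0.03],"angular":[0,0,0],"gripper":1},{"xyz":[0.4,0,-0.03],"angular":[0,0,0],"gripper":1},{"xyz":[0.4,0,-0.03],"angular":[0,0,0],"gripper":1}]}}

```text
time: 20.25
ee_pos: [545.3, -166.5, 85.9]
ee_rot: [0.247, 0.944, -0.056, 0.213]
wrist_force: [0.3, 0.6, 8.1]
grip_width: 30.7
```

```bash
python3 -c "
from h import *
bedto(75,-.7,3.7,-1);mom()"
```

```text
t 20.25 xyz cm [-0.02  0.03  0.11] ang [ 0.     0.007 -0.001]
bed TCP [74.7 -1.   4.8] F bed [3.4  0.62 7.36]
F,M in tool axes [-2.991e+00  9.000e-03 -7.218e+00  1.900e-02 -2.310e-01 -6.000e-03] sd [0.314 0.491 0.368 0.018 0.02  0.028] w 30.62927237450959
```

Still only friction. A little further to feel the stop.

Call:
{"method": "move_arm", "body": {"moves": [{"xyz":[0.1,0,0],"angular":[0,0,0],"gripper":1},{"xyz":[0.2,0,0],"angular":[0,0,0],"gripper":1},{"xyz":[0.25,0,0],"angular":[0,0,0],"gripper":1},{"xyz":[0.25,0,0],"angular":[0,0,0],"gripper":1}]}}

```text
time: 20.85
ee_pos: [543.8, -165.6, 85.2]
ee_rot: [0.247, 0.943, -0.056, 0.213]
wrist_force: [2.2, -0.4, 6.9]
grip_width: 30.5
```

```bash
python3 -c "
from h import *
bedto(75,-.7,3.7,-1);mom()"
```

```text
t 20.85 xyz cm [-0.21  0.03  0.11] ang [ 0.     0.009 -0.001]
bed TCP [72.8 -1.   4.8] F bed [4.78 0.74 5.39]
F,M in tool axes [-4.453 -0.073 -5.139 -0.029 -0.439  0.026] sd [0.392 0.54  0.267 0.009 0.02  0.008] w 30.77967731392812
```

Call:
{"method": "move_arm", "body": {"moves": [{"xyz":[0.1,0,0],"angular":[0,0,0],"gripper":1},{"xyz":[0.2,0,0],"angular":[0,0,0],"gripper":1},{"xyz":[0.2,0,0],"angular":[0,0,0],"gripper":1}]}}

```text
time: 21.35
ee_pos: [543.5, -165.6, 85.4]
ee_rot: [0.248, 0.943, -0.056, 0.215]
wrist_force: [6.4, -3.3, 3.6]
grip_width: 30.7
```

```bash
python3 -c "
from h import *
bedto(75,-.7,3.7,-1);mom()"
```

```text
t 21.35 xyz cm [-0.22  0.05  0.15] ang [ 0.     0.012 -0.002]
bed TCP [72.8 -1.1  5.1] F bed [8.05 0.29 0.2 ]
F,M in tool axes [-8.339 -0.057 -0.839 -0.055 -1.088  0.158] sd [0.718 0.509 0.475 0.038 0.007 0.025] w 30.73980784316747
```

Blocked at the stop (8 N, no further motion). Releasing the same way.

Call:
{"method": "move_arm", "body": {"moves": [{"xyz":[-0.08,0,0.06],"angular":[0,0,0],"gripper":1},{"xyz":[-0.08,0,0.06],"angular":[0,0,0],"gripper":0.48},{"xyz":[-0.08,0,0.06],"angular":[0,0,0],"gripper":0.48},{"xyz":[-0.08,0,0.06],"angular":[0,0,0],"gripper":0.48},{"xyz":[-0.08,0,-2],"angular":[0,0,0],"gripper":0.48},{"xyz":[-0.08,0,-5],"angular":[0,0,0],"gripper":0.48},{"xyz":[-0.08,0,-9],"angular":[0,0,0],"gripper":0.48},{"xyz":[-0.08,0,-13],"angular":[0,0,0],"gripper":0.48},{"xyz":[-0.08,0,-13],"angular":[0,0,0],"gripper":0.48},{"xyz":[-0.08,0,-13],"angular":[0,0,0],"gripper":0.48}]}}

```text
time: 22.55
ee_pos: [492.1, -136.6, 199.7]
ee_rot: [0.247, 0.944, -0.055, 0.21]
wrist_force: [-1.0, 0.6, -0.3]
grip_width: 44.4
```

```bash
python3 -c "
from h import *
rowto([639.3,125.6,160],down(99.4));seated(-.7)"
```

```text
t 22.55 xyz cm [ 1.71 30.07  3.6 ] ang [0.196 0.408 0.88 ]
pred ctr [339.5 206.2] ((339.6529541015625, 206.20648193359375), (12.705133438110352, 49.07029724121094), 28.620037078857422) px [133 130 128]
obs 393 ((343.0518798828125, 200.30661010742188), (11.65542984008789, 34.869163513183594), 29.05460548400879)
```

Call:
{"method": "move_arm", "body": {"moves": [{"xyz":[-0.4,30,-1],"angular":[0.196,0.408,0.88],"gripper":0.3},{"xyz":[-0.4,30,-1],"angular":[0.196,0.408,0.88],"gripper":0.3},{"xyz":[-0.4,30,-1],"angular":[0.196,0.408,0.88],"gripper":0.3},{"xyz":[-0.4,30,-1],"angular":[0.196,0.408,0.88],"gripper":0.3},{"xyz":[-0.4,30,-1],"angular":[0.196,0.408,0.88],"gripper":0.3},{"xyz":[-0.4,30,-1],"angular":[0.196,0.408,0.88],"gripper":0.3},{"xyz":[1.7,30,3.6],"angular":[0.196,0.408,0.88],"gripper":0.3},{"xyz":[1.7,30,3.6],"angular":[0.196,0.408,0.88],"gripper":0.3},{"xyz":[1.7,30,3.6],"angular":[0.196,0.408,0.88],"gripper":0.3},{"xyz":[1.7,30,3.6],"angular":[0.196,0.408,0.88],"gripper":0.3}]}}

```text
time: 23.6
ee_pos: [638.3, 124.6, 157.8]
ee_rot: [0.647, 0.763, -0.001, -0.001]
wrist_force: [-0.1, 0.4, 0.9]
grip_width: 59.8
```

Call:
{"method": "move_arm", "body": {"moves": [{"xyz":[0,0,0],"angular":[0,0,0],"gripper":0.3},{"xyz":[0,0,0],"angular":[0,0,0],"gripper":0.3},{"xyz":[0,0,0],"angular":[0,0,0],"gripper":0.3}]}}

```text
time: 23.9
ee_pos: [639.2, 124.7, 160.7]
ee_rot: [0.647, 0.762, 0.001, 0.0]
wrist_force: [-0.1, -0.2, 0.6]
grip_width: 59.8
```

```bash
python3 -c "
from h import *
rowto([639.3,125.6,3.7],down(99.4));mom()"
```

```text
t 23.9 xyz cm [ 0.08  0.   15.7 ] ang [ 0.001 -0.001 -0.001]
F,M in tool axes [ 0.173  0.001  0.044  0.007 -0.025  0.02 ] sd [0.283 0.409 0.655 0.052 0.023 0.027] w 59.743192375149924
```

Call:
{"method": "move_arm", "body": {"moves": [{"xyz":[0.1,0,4],"angular":[0,0,0],"gripper":0.3},{"xyz":[0.1,0,8],"angular":[0,0,0],"gripper":0.3},{"xyz":[0.1,0,12],"angular":[0,0,0],"gripper":0.3},{"xyz":[0.1,0,14.5],"angular":[0,0,0],"gripper":0.3},{"xyz":[0.1,0,15.7],"angular":[0,0,0],"gripper":0.3},{"xyz":[0.1,0,15.7],"angular":[0,0,0],"gripper":0.3},{"xyz":[0.1,0,15.7],"angular":[0,0,0],"gripper":0.3},{"xyz":[0.1,0,15.7],"angular":[0,0,0],"gripper":0.3}]}}

```text
time: 24.9
ee_pos: [640.5, 126.1, 4.8]
ee_rot: [0.647, 0.763, 0.001, 0.001]
wrist_force: [-0.0, -0.1, 0.4]
grip_width: 60.1
```

Call:
{"method": "move_arm", "body": {"moves": [{"xyz":[0,0,0],"angular":[0,0,0],"gripper":1},{"xyz":[0,0,0],"angular":[0,0,0],"gripper":1},{"xyz":[0,0,0],"angular":[0,0,0],"gripper":1},{"xyz":[0,0,0],"angular":[0,0,0],"gripper":1},{"xyz":[0,0,0],"angular":[0,0,0],"gripper":1},{"xyz":[0,0,0],"angular":[0,0,0],"gripper":1}]}}

```text
time: 25.5
ee_pos: [639.7, 126.2, 3.9]
ee_rot: [0.647, 0.762, 0.001, 0.0]
wrist_force: [-0.7, -0.1, 6.8]
grip_width: 30.6
```

Call:
{"method": "move_arm", "body": {"moves": [{"xyz":[0,0,-4],"angular":[0,0,0],"gripper":1},{"xyz":[0,0,-8],"angular":[0,0,0],"gripper":1},{"xyz":[0,0,-12],"angular":[0,0,0],"gripper":1},{"xyz":[0,0,-16],"angular":[0,0,0],"gripper":1},{"xyz":[0,0,-18],"angular":[0,0,0],"gripper":1},{"xyz":[0,0,-18],"angular":[0,0,0],"gripper":1},{"xyz":[0,0,-18],"angular":[0,0,0],"gripper":1},{"xyz":[0,0,-18],"angular":[0,0,0],"gripper":1}]}}

```text
time: 26.3
ee_pos: [637.0, 125.9, 179.1]
ee_rot: [0.647, 0.762, -0.002, -0.003]
wrist_force: [0.4, -0.4, -2.6]
grip_width: 30.7
```

```bash
python3 -c "
from h import *
mom();mom();auto_far()
for s in (1,-1): bedto(85,74.3,100,s)"
```

```text
F,M in tool axes [-3.170e-01  1.440e-01  2.888e+00 -8.000e-03  8.700e-02  2.000e-03] sd [0.274 0.225 0.281 0.025 0.02  0.023] w 30.729463540548807
F,M in tool axes [0.203 0.197 2.455 0.006 0.09  0.007] sd [0.459 0.488 0.046 0.028 0.025 0.04 ] w 30.762277242808924
dark rows [130] [159] 30
far edge tool [ 75.2   0.2 -27.9]
t 26.75 xyz cm [-19.52 -11.69   0.56] ang [-0.49   0.235  2.203]
bed TCP [ 59.5 299.7 118.2] F bed [-0.96 -0.51 -2.26]
t 26.75 xyz cm [-19.52 -11.69   0.56] ang [-0.196 -0.408 -0.881]
bed TCP [ 59.5 299.7 118.2] F bed [-0.96 -0.51 -2.26]
```

M_y = +0.09, so the heavy end is at tool -x (s=+1) and it goes to place 3.

Call:
{"method": "move_arm", "body": {"moves": [{"xyz":[-8,-5,-3],"angular":[-0.49,0.235,2.203],"gripper":1},{"xyz":[-8,-5,-3],"angular":[-0.49,0.235,2.203],"gripper":1},{"xyz":[-8,-5,-3],"angular":[-0.49,0.235,2.203],"gripper":1},{"xyz":[-8,-5,-3],"angular":[-0.49,0.235,2.203],"gripper":1},{"xyz":[-8,-5,-3],"angular":[-0.49,0.235,2.203],"gripper":1},{"xyz":[-8,-5,-3],"angular":[-0.49,0.235,2.203],"gripper":1},{"xyz":[-8,-5,-3],"angular":[-0.49,0.235,2.203],"gripper":1},{"xyz":[-8,-5,-3],"angular":[-0.49,0.235,2.203],"gripper":1},{"xyz":[-8,-5,-3],"angular":[-0.49,0.235,2.203],"gripper":1},{"xyz":[-8,-5,-3],"angular":[-0.49,0.235,2.203],"gripper":1}]}}

```text
time: 27.75
ee_pos: [602.3, 38.7, 212.5]
ee_rot: [0.978, 0.127, 0.158, 0.041]
wrist_force: [0.0, 0.7, -2.9]
grip_width: 30.9
```

```bash
python3 -c "
from h import *
bedto(85,74.3,100,1);print(status.state()['qpos'])"
```

```text
t 27.75 xyz cm [-8.64 10.46  2.4 ] ang [-0.165  0.079  0.74 ]
bed TCP [ 82.2 205.8 141. ] F bed [-1.51  0.6  -2.48]
[-0.13795829  0.0115052   1.82433584  0.00497361  0.97780109  1.1735097 ]
```

Call:
{"method": "move_arm", "body": {"moves": [{"xyz":[-8.6,10.5,2],"angular":[-0.165,0.079,0.74],"gripper":1},{"xyz":[-8.6,10.5,2],"angular":[-0.165,0.079,0.74],"gripper":1},{"xyz":[-8.6,10.5,2],"angular":[-0.165,0.079,0.74],"gripper":1},{"xyz":[-8.6,10.5,2],"angular":[-0.165,0.079,0.74],"gripper":1},{"xyz":[-8.6,10.5,2],"angular":[-0.165,0.079,0.74],"gripper":1},{"xyz":[-8.6,10.5,2],"angular":[-0.165,0.079,0.74],"gripper":1},{"xyz":[-8.6,10.5,2],"angular":[-0.165,0.079,0.74],"gripper":1},{"xyz":[-8.6,10.5,2],"angular":[-0.165,0.079,0.74],"gripper":1},{"xyz":[-8.6,10.5,2],"angular":[-0.165,0.079,0.74],"gripper":1}]}}

```text
time: 28.65
ee_pos: [555.5, -86.0, 180.7]
ee_rot: [0.946, -0.243, 0.209, 0.055]
wrist_force: [-0.1, -0.3, -3.2]
grip_width: 31.0
```

```bash
python3 -c "
from h import *
bedto(83,74.3,13,1);print(status.state()['qvel'].round(3))"
```

```text
t 28.65 xyz cm [-0.41 -0.01  9.06] ang [-0.002  0.001  0.008]
bed TCP [ 87.2  74.1 103.6] F bed [-1.29 -0.35 -2.92]
[-0.001  0.001  0.002  0.004 -0.002  0.008]
```

Call:
{"method": "move_arm", "body": {"moves": [{"xyz":[-0.4,0,2.5],"angular":[0,0,0.008],"gripper":1},{"xyz":[-0.4,0,5],"angular":[0,0,0.008],"gripper":1},{"xyz":[-0.4,0,7],"angular":[0,0,0.008],"gripper":1},{"xyz":[-0.4,0,8.7],"angular":[0,0,0.008],"gripper":1},{"xyz":[-0.4,0,9],"angular":[0,0,0.008],"gripper":1},{"xyz":[-0.4,0,9],"angular":[0,0,0.008],"gripper":1},{"xyz":[-0.4,0,9],"angular":[0,0,0.008],"gripper":1}]}}

```text
time: 29.35
ee_pos: [585.8, -102.8, 98.3]
ee_rot: [0.944, -0.247, 0.21, 0.054]
wrist_force: [0.1, 0.3, -2.8]
grip_width: 30.9
```

```bash
python3 -c "
from h import *
bedto(81,74.3,4,1)"
```

```text
t 29.35 xyz cm [-0.28  0.01  1.03] ang [-0.002 -0.001 -0.001]
bed TCP [83.8 74.3 14.3] F bed [-1.21  0.3  -2.5 ]
```

Call:
{"method": "move_arm", "body": {"moves": [{"xyz":[-0.2,0,0.5],"angular":[0,0,0],"gripper":1},{"xyz":[-0.2,0,0.9],"angular":[0,0,0],"gripper":1},{"xyz":[-0.2,0,1.02],"angular":[0,0,0],"gripper":1},{"xyz":[-0.2,0,1.02],"angular":[0,0,0],"gripper":1},{"xyz":[-0.4,0,1.0],"angular":[0,0,0],"gripper":1},{"xyz":[-0.6,0,1.0],"angular":[0,0,0],"gripper":1},{"xyz":[-0.75,0,1.0],"angular":[0,0,0],"gripper":1},{"xyz":[-0.9,0,1.0],"angular":[0,0,0],"gripper":1},{"xyz":[-0.9,0,1.0],"angular":[0,0,0],"gripper":1}]}}

```text
time: 30.25
ee_pos: [583.6, -101.3, 86.3]
ee_rot: [0.944, -0.248, 0.211, 0.054]
wrist_force: [-0.1, 0.2, 5.6]
grip_width: 31.1
```

```bash
python3 -c "
from h import *
bedto(74,74.3,4,1);mom()"
```

```text
t 30.25 xyz cm [-0.22  0.03  0.05] ang [-0.002 -0.004 -0.001]
bed TCP [76.2 74.6  4.5] F bed [2.16 0.13 5.14]
F,M in tool axes [ 2.232 -0.51  -5.621 -0.047  0.023  0.019] sd [0.153 0.29  0.309 0.023 0.028 0.022] w 30.786961875861873
```

Call:
{"method": "move_arm", "body": {"moves": [{"xyz":[-0.1,0,0],"angular":[0,0,0],"gripper":1},{"xyz":[-0.2,0,0],"angular":[0,0,0],"gripper":1},{"xyz":[-0.3,0,0],"angular":[0,0,0],"gripper":1},{"xyz":[-0.3,0,0],"angular":[0,0,0],"gripper":1}]}}

```text
time: 30.85
ee_pos: [583.1, -101.1, 86.5]
ee_rot: [0.943, -0.248, 0.214, 0.054]
wrist_force: [6.8, -3.9, 2.9]
grip_width: 30.6
```

```bash
python3 -c "
from h import *
bedto(74,74.3,4,1);mom()"
```

```text
t 30.85 xyz cm [-0.18  0.02  0.09] ang [-0.003 -0.009 -0.002]
bed TCP [75.8 74.5  4.9] F bed [ 8.33 -0.11 -0.66]
F,M in tool axes [ 8.731  0.122  0.596 -0.074  1.083  0.038] sd [0.318 0.185 0.393 0.017 0.029 0.03 ] w 30.431380451915235
```

Blocked at the stop. Release, retreat, and move back out of the cameras' view.

Call:
{"method": "move_arm", "body": {"moves": [{"xyz":[0.08,0,0.06],"angular":[0,0,0],"gripper":1},{"xyz":[0.08,0,0.06],"angular":[0,0,0],"gripper":0.48},{"xyz":[0.08,0,0.06],"angular":[0,0,0],"gripper":0.48},{"xyz":[0.08,0,0.06],"angular":[0,0,0],"gripper":0.48},{"xyz":[0.08,0,-2],"angular":[0,0,0],"gripper":0.48},{"xyz":[0.08,0,-5],"angular":[0,0,0],"gripper":0.48},{"xyz":[0.08,0,-9],"angular":[0,0,0],"gripper":0.48},{"xyz":[0.08,0,-13],"angular":[0,0,0],"gripper":0.48},{"xyz":[0.08,0,-17],"angular":[0,0,0],"gripper":0.48},{"xyz":[0.08,0,-17],"angular":[0,0,0],"gripper":0.48}]}}

```text
time: 32.05
ee_pos: [519.2, -64.7, 243.9]
ee_rot: [0.943, -0.247, 0.214, 0.054]
wrist_force: [0.2, -0.1, 0.7]
grip_width: 44.3
```

Call:
{"method": "move_arm", "body": {"moves": [{"xyz":[0,-5,-5],"angular":[0,0,0],"gripper":0.48},{"xyz":[0,-10,-5],"angular":[0,0,0],"gripper":0.48},{"xyz":[0,-15,-5],"angular":[0,0,0],"gripper":0.48},{"xyz":[0,-20,-5],"angular":[0,0,0],"gripper":0.48},{"xyz":[0,-25,-5],"angular":[0,0,0],"gripper":0.48},{"xyz":[0,-25,-5],"angular":[0,0,0],"gripper":0.48},{"xyz":[0,-25,-5],"angular":[0,0,0],"gripper":0.48}]}}

```text
time: 32.75
ee_pos: [621.7, 165.5, 280.9]
ee_rot: [0.945, -0.246, 0.208, 0.054]
wrist_force: [-0.3, -0.1, -0.3]
grip_width: 44.4
```

```bash
python3 -c "
from h import *
for y in(-75.7,-.7,74.3): im=seated(y)
s=capture('scene')
a=cv2.resize(im[80:280,200:460,::-1],None,fx=1.5,fy=1.5); b=cv2.resize(s[180:400,130:390,::-1],None,fx=1.5,fy=1.5)
for n,I,off in(('top',a,(200,80)),('scene',b,(130,180))):
  ci=camera_info(n)
o=np.zeros((600,800,3),np.uint8);
a=cv2.resize(im[150:260,280:400,::-1],None,fx=3.3,fy=3.3);b=cv2.resize(s[195:310,170:290,::-1],None,fx=3.3,fy=3.3)
for n,I,off in(('top',a,(280,150)),('scene',b,(170,195))):
  ci=camera_info(n)
  for y in(-75.7,-.7,74.3):
    q=(proj(ci,BR.apply(np.array([(0,y-16,32),(150,y-16,32),(150,y+16,32),(0,y+16,32)],float))+BO)-off+.5)*3.3-.5
    cv2.polylines(I,[q.round().astype(int)],True,(0,0,255),1)
o[:a.shape[0],:a.shape[1]]=a;o[:b.shape[0],400:400+b.shape[1]]=b
cv2.imwrite('pics/end.png',o[:390])"
```

```text
pred ctr [365.6 219.8] ((365.7416076660156, 219.81143188476562), (12.820810317993164, 49.600894927978516), 29.80101776123047) px [134 132 131]
obs 574 ((365.7108459472656, 219.96780395507812), (11.793450355529785, 49.13937759399414), 29.981639862060547)
pred ctr [339.5 206.2] ((339.6529541015625, 206.20648193359375), (12.705133438110352, 49.07029724121094), 28.620037078857422) px [135 132 130]
obs 565 ((339.67926025390625, 206.3773651123047), (11.65542984008789, 48.758544921875), 29.05460548400879)
pred ctr [313.7 192.7] ((313.7967834472656, 192.7615509033203), (12.585718154907227, 48.639129638671875), 27.449426651000977) px [135 131 129]
obs 560 ((313.6518249511719, 192.71148681640625), (11.690237045288086, 48.344482421875), 27.7585391998291)
```

View pics/end.png

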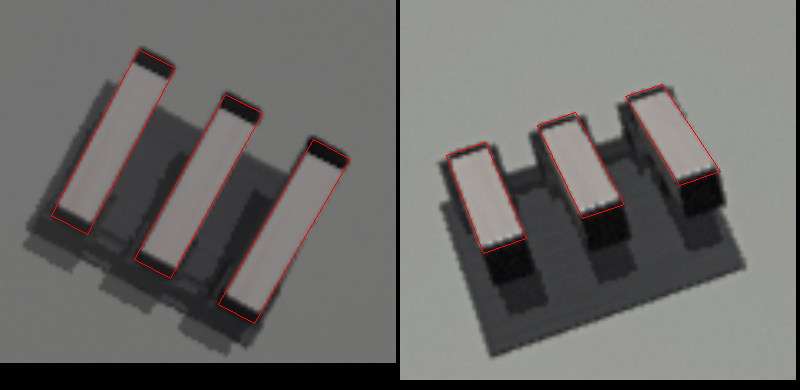

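All three tubes match the predicted seated outlines in both cameras, within 0.2 px at the centre and 0.5° in angle. The gripper is clear of them, so I'm handing in.

```bash
python3 -c "
from station import *
print(finish_job(), status.state()['time'])"
```

```text
the job is handed in; nothing more can be done
the job is handed in; nothing more can be done
```

All three tubes are in the rack, one in each place, heavy end down at the stop and let go. I handed the job in at about 33 s of the 72 s.

- **Heavy end:** I lifted each tube level at mid-length and read the twist on the grip. It came to about +0.08, -0.08 and +0.09 N m, against roughly ±0.02 with the gripper empty.
- **Seating:** each tube was lowered until it touched the rib. I then slid it down until the stop blocked it at about 7–9 N and released it.
- **Last checks:** in the top camera the tube centres are within 0.2 px (about 0.5 mm) of the predicted seated positions. Angles are within 0.5°, and the scene camera overlay agrees. The gripper was well clear.
- **Disagreements:**
  - With the tool tilted, the first tube's twist read -0.30 N m, which left the heavy end unclear. I levelled the tool again and took three more readings, all about +0.08.
  - The middle tube met its stop 2–3 mm lower by the tool reading than the other two. The final camera check shows no such offset.
- **Bystanders:** the force readings showed no knock against anything else. I did not measure the wheel stand, puller and toe stop again at the end.

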